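# Wipe the sloped plate and hold the contact probe on its mark

## Robot

A 7-joint arm with a two-finger parallel gripper is mounted at the origin on a cart in front of the work surface, level with it; the furniture and walls round the work are solid. World frame = base frame: x ahead of the robot, y to its left, z up, the work surface at z = 0. Lengths are in m, angles in degrees, forces in N, time in s.
With the tool pointing down it reaches from about 0.35 to 0.9 m from the base axis. Payload 7.2 kg.
Tool frame: the origin (TCP) lies midway between the tips of the shut fingers; the grasp point (between the pads) lies 19 mm behind it; z points along the fingers, y is the line along which they close (so a half turn about z gives the same grasp; the last joint's range is limited). The gripper opens to 88 mm and grips with 3 to 60 N. Pads are 20 mm wide; open, the fingers measure 115 mm over their backs; the gripper's body (75 mm by 178 mm) begins 61 mm behind the grasp point.
Start: joints at [-72.605, 23.554, -0.728, 91.456, 0.321, 64.991, -4.71], TCP at [0.227, 0.582, 0.223] pointing down, gripper open.
Joint ranges: [-169.25, 169.25], [-16.82, 113.86], [-84.01, 82.57], [7.8, 145.47], [-59.2, 239.2], [7.22, 106.19], [-163.78, 163.78]. Speed limits (degrees/s): [136.94, 136.94, 172.46, 172.46, 180, 180, 180].

## Interface

Orientations are given as [roll, pitch, yaw] about the fixed x, y, z axes, in that order (R = Rz(yaw) Ry(pitch) Rx(roll)).
In Python, from bench import r, imaging gives the robot as it stands.
- The arm moves only by the tool step_arm, never from a script. Its arguments are lists of equal length, an entry for each row: "xyz": the shift along the tool's x, y, z in fractions of the full range, 1 being 1 m, a list of three; "delta_rot": the turn, a rotation vector about the tool's x, y, z in shares of pi rad (1.0 is pi rad), a list of three; "claw": the opening, from 0 (shut) to 1 (fully open). In form: {"xyz": [[tx, ty, tz], ...], "delta_rot": [[ax, ay, az], ...], "claw": [claw, ...]}. A call has 1 to 20 rows; each row is the pose to reach, as a shift and turn from the pose commanded when the call began, along the tool's axes at that moment; what a row does not reach only later rows make up. A row lasts 1/8 s, in which the tool goes at most 62.5 mm and 10.7 degrees, less where a joint would pass 70% of its speed; a pose out of reach is approached as far as the arm can. No shift or turn number may pass 1 either way. A call with a gripper value outside its range is refused whole. The fingers move at their own pace and stop on an object; "squeeze" is the grip in N (left out, the last holds). Time passes only in rows, so rows that repeat a pose let the fingers close. It gives the time, the measured TCP pose, the force, the opening and the grip force at its end, in the units of the state.
- r.get_obs(): the state, without advancing time (a new reading comes with each control period).
- imaging.camera(name): name is "side" or "top"; returns the picture (480x640x3 uint8, red, green, blue); there is no depth.
- imaging.camera_info(name): a dict with "camera_matrix" (3x3 intrinsics, pixels), "xyz" and "rotation" of the camera in the world. Camera axes: x right, y down, z forward; pixel columns grow to the right and rows downward; lengths in m; the calibration is good to about 2 mm. A picture is of the moment at which its call begins. camera_info takes no time and is no camera call.
- r.job_done(): hands the job in; it is judged then, once.
The state is a dict: "time": time; "joint_positions": joint angles; "qd": joint speeds; "joint_torque": joint torques, N m; "tcp_pos": TCP position; "orientation": TCP orientation; "contact_force": force on the tool from outside, world axes, zero at the start; "wrist_torque": the same for the moment, N m; "gripper_width": opening from 0.0 (shut) to 1.0 (fully open); "grip_force": force on a finger pad.
Only numpy, scipy, OpenCV 4.12 (cv2) and the standard library are available. Lean on these libraries where they do the work, as an engineer would, in place of code of your own. Each camera call takes 0.05 s, during which the arm holds its last target. There are 200 camera calls.

## Task

Take the scraper block and wipe the three loose chips off the sloped metal plate onto the bench, touching the chips with nothing but the scraper, then put the scraper down on the bench. Take the contact probe out of its holder and hold it gripped with its sprung tip on the ring mark of the plate, square to the sloping face, pressed gently so that the tip is about half way in; finish while holding it like that. Leave the other things on the bench where they are.

Things in the scene. Friction and masses are not known exactly. Their poses are not given: they have to be found in the camera images.
- plate: bare aluminium plate 110 x 150 x 8 mm, no rim, fixed on posts on a grey base. Its face slopes 15 degrees, falling towards the robot. Origin at the centre of the upper face, 50 mm above the bench; x up the slope (110 mm side), y level along the face (150 mm side), z square out of it. Front edge 36 mm, rear edge 64 mm high. The bench to its left (+y) is clear for about 10 cm; the right is not
- mark (a point): centre of the small engraved ring (20 mm across, with a cross in it) on the plate's upper face, 12 mm up the slope (+x) and 18 mm to the right (-y) of the plate's centre; axes as the plate's
- chip_0: loose dark hard-plastic chip 0, about 16 x 12 x 6 mm, at the start lying flat on the sloped plate; origin at the centre of its underside, z out of its upper face
- chip_1: loose dark hard-plastic chip 1, about 13 x 13 x 6 mm, at the start lying flat on the sloped plate; origin at the centre of its underside, z out of its upper face
- chip_2: loose dark hard-plastic chip 2, about 18 x 10 x 6 mm, at the start lying flat on the sloped plate; origin at the centre of its underside, z out of its upper face
- scraper: grey scraper block standing loose on the bench, about 0.12 kg: flat black rubber blade 100 x 22 x 7 mm below, body 104 x 24 mm up to 25 mm, grip rib 62 x 16 mm from 25 to 55 mm height above it. Origin at the centre of its underside (the blade), x along the 100 mm blade and the rib, z up; grip the rib across y (16 mm)
- holder: fixed black block 60 x 60 x 48 mm with an upright through bore 20 mm wide in its middle; origin at the centre of its underside, z up
- probe: loose contact probe, 0.1 kg, 128 mm long, upright in the holder. Origin on its axis at the free tip's end, z up. Tip disc 10 mm wide and thin stem (z 0-22 mm), steel nose 16 mm wide (22-40), square grey handle 24 x 24 mm, faces along x and y (40-120), round cap 18 mm wide (120-128). In the holder the handle's foot rests on the block's top, the tip 8 mm above the bench; lifts straight out 45 mm
- plunger (a joint): how far the probe's sprung tip is pushed in, m: 0 free, 0.010 fully in; 0.6 N to start and 0.3 N more per mm (about 2.1 N half way)
- probe_tip (a point): centre of the end face of the probe's sprung tip (moves with it)
- syringe: bystander: thin clear syringe, 99 x 16 x 17 mm, lying loose on the bench
- small_dish: bystander: small round clear dish with lid, 38 mm across, 13 mm high, loose on the bench
- timer_box: bystander: flat white timer, 62 x 62 x 19 mm, loose on the bench
Things that resemble listed ones, but are neither listed nor needed, are in the scene too. Several things have the shape of the holder; the one meant has the colours described above.

How it is judged:
By the outcome, as a careful person would: the job done as asked, in the order asked, and still so for the second after the job is handed in, while the arm keeps its last pose, push and grip.
It also fails if it takes over 67 s, if anything falls off the work surface, if the arm or the gripper's body presses on something with over 40 N, if the wrist force passes 120 N, or if a joint passes its speed limit or range.

## Working session

There is one attempt and no reset: what is moved stays moved. The work goes in short steps, Python scripts to look and compute and a tool call to move; the robot and the scene stay as the last step left them, time stands still between calls to the robot, and variables do not carry over. Pictures are saved under pics/ and viewed, at most 10 in all, crops included, and the job is handed in when it is done.

Besides the shell and the picture viewer there is one more tool, called as name(argument=value, ...), one argument or row to a line, values as JSON. step_arm: Moves the arm, as the interface text tells. Its arguments: {"type":"object","properties":{"xyz":{"type":"array"},"delta_rot":{"type":"array"},"claw":{"type":"array"},"squeeze":{"type":"number"}},"required":["xyz","delta_rot","claw"]}

```bash
ls; mkdir -p pics
python3 - <<'E'
from bench import r, imaging
import cv2
for n in("top","side"):
    cv2.imwrite(f"pics/{n}0.png",imaging.camera(n)[:,:,::-1]); i=imaging.camera_info(n); print(n,i)
print(r.get_obs())
E
```

```text
pics
top {'camera_matrix': array([[558.85527439,   0.        , 321.99123004],
       [  0.        , 558.85527439, 241.7485453 ],
       [  0.        ,   0.        ,   1.        ]]), 'xyz': array([0.34976814, 0.03913145, 1.22848298]), 'rotation': array([-171.02709776,    1.16532017,  -90.93810192])}
side {'camera_matrix': array([[456.25880939,   0.        , 322.62628084],
       [  0.        , 456.25880939, 240.7698573 ],
       [  0.        ,   0.        ,   1.        ]]), 'xyz': array([0.53356035, 0.81698497, 0.41974282]), 'rotation': array([-1.16290812e+02,  1.09269843e-01, -1.79478742e+02])}
{'time': 0.1, 'joint_positions': array([-72.60391092,  23.59518666,  -0.72799464,  91.49964948,
         0.3213522 ,  64.99091553,  -4.71027588]), 'qd': array([ 0.00840439, -0.09004631,  0.03956212, -0.0638649 , -0.00813531,
        0.03394676,  0.05495029]), 'joint_torque': array([ 2.34465930e-03, -5.89099252e+01,  6.43471163e-01, -2.91711903e+01,
       -5.37809310e-02,  1.45560986e-02,  7.32512035e-05]), 'tcp_pos': array([0.22694282, 0.5818421 , 0.22189307]), 'orientation': array([-1.79916544e+02,  6.50920019e-03,  1.58697059e+02]), 'contact_force': array([ 0.279641  ,  0.39975708, -0.45796514]), 'wrist_torque': array([-0.03382431, -0.02040608,  0.01628567]), 'grip_force': 0.0, 'gripper_width': 1.0020705380444623}
```

View pics/top0.png

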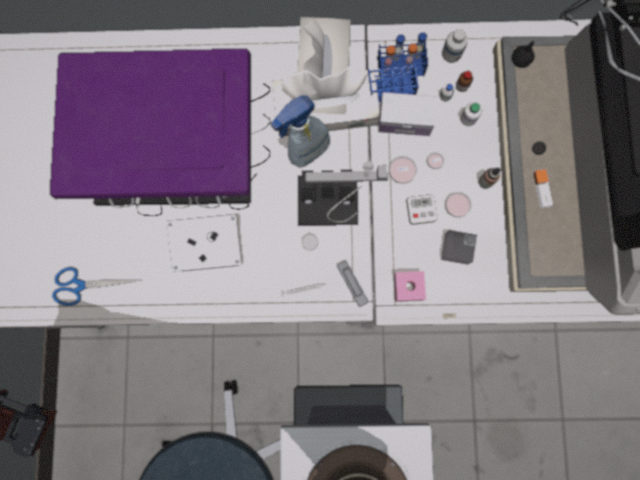

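View pics/side0.png

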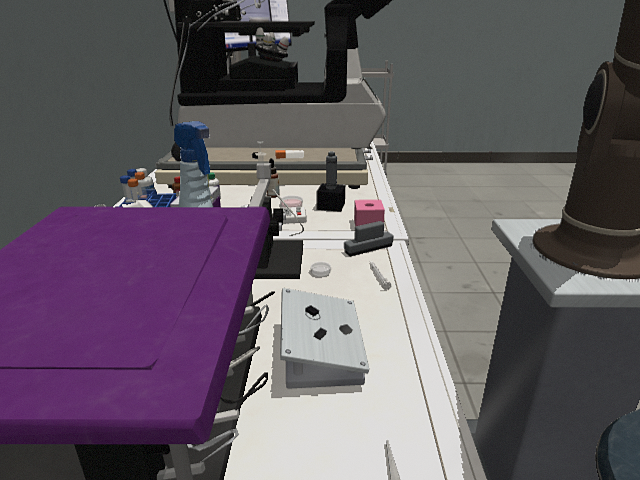

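The top view shows:
- plate at about (205,243) with chips at (192,241), (212,237) and (203,258)
- scraper at (352,283)
- syringe at (303,288)
- dish at (310,241)
- timer at (422,208)

Holder candidates are the black block at top (459,247) / side (331,197), and the pink block at top (410,285) / side (369,212). The black one with the upright grey probe fits the description. I'll confirm that in an enlarged crop.

```bash
cat > h.py <<'E'
import numpy as np, cv2
from scipy.spatial.transform import Rotation as R
from scipy.optimize import least_squares
from bench import r, imaging
def cam(n):
    i=imaging.camera_info(n); return i["camera_matrix"],np.array(i["xyz"]),R.from_euler("xyz",i["rotation"],degrees=True).as_matrix()
C={n:cam(n) for n in("top","side")}
def proj(n,P):
    K,t,M=C[n]; p=(np.atleast_2d(P)-t)@M@K.T; return p[:,:2]/p[:,2:]
def onz(n,uv,z):
    K,t,M=C[n]; d=M@np.linalg.solve(K,[*uv,1]); return t+d*(z-t[2])/d[2]
def tri(a,b):
    s=least_squares(lambda P:np.r_[proj("top",P)[0]-a,proj("side",P)[0]-b],onz("top",a,0.03)); return s.x,np.abs(s.fun).max()
def crop(img,x,y,w,h,k):
    return cv2.resize(img[y:y+h,x:x+w],None,fx=k,fy=k,interpolation=cv2.INTER_CUBIC)
def now():
    o=r.get_obs(); return o,np.array(o["tcp_pos"]),R.from_euler("xyz",o["orientation"],degrees=True)
def plan(pos,rot):
    "shift (cm) and rotvec in present measured tool frame"
    o,p,q=now(); return np.round(q.inv().apply(np.array(pos)-p)*100,2),np.round((q.inv()*rot).as_rotvec(),3)
E
python3 - <<'E'
from h import *
t=cv2.imread("pics/top0.png");s=cv2.imread("pics/side0.png")
a=crop(t,160,205,100,75,4); b=crop(s,272,280,100,75*4//3,4)[:300*4//3][:400]
b=cv2.resize(s[285:385,270:375],(400,300),interpolation=cv2.INTER_CUBIC)
c=cv2.resize(t[225:315,330:490],(400,300),interpolation=cv2.INTER_CUBIC)
d=cv2.resize(s[145:260,310:430],(400,300),interpolation=cv2.INTER_CUBIC)
cv2.imwrite("pics/m.png",np.vstack([np.hstack([a,b]),np.hstack([c,d])]))
E
```

```text
(no output)
```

View pics/m.png

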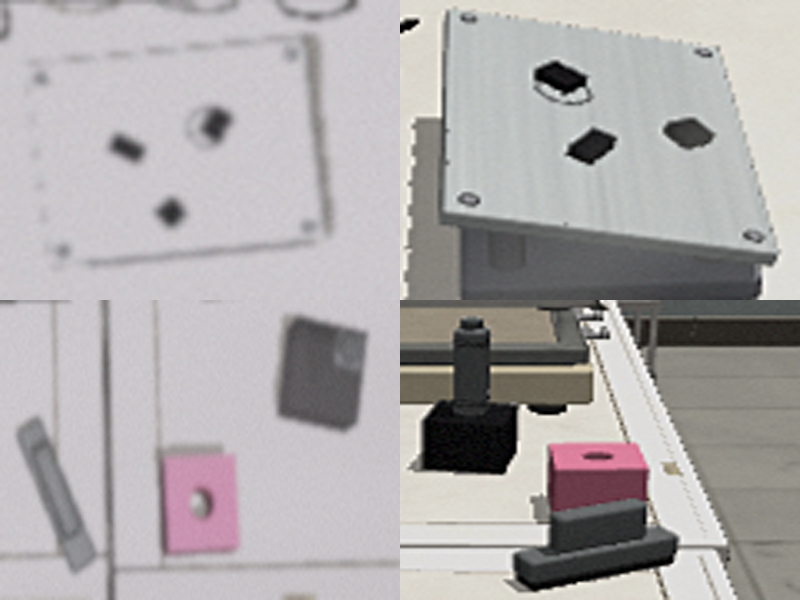

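The crop confirms it: the black block with the upright grey probe is the holder. The pink one is empty, so it's the decoy. Chip on the ring is at mosaic (213,122), the others at (127,147) and (171,211). Now fitting poses.

```bash
cat > fit.py <<'E'
from h import *
T1=lambda x,y:("top",160+x/4,205+y/4)
S1=lambda x,y:("side",270+(x-400)*105/400,285+y/3)
T2=lambda x,y:("top",330+x*.4,225+(y-300)*.3)
S2=lambda x,y:("side",310+(x-400)*.3,145+(y-300)*115/300)
def fit(model,obs,x0):
    f=lambda p:np.concatenate([proj(n,model(p,np.array(b)))[0]-[u,v] for b,(n,u,v) in obs])
    s=least_squares(f,x0,loss="soft_l1"); return s.x,np.round(s.fun if 0 else f(s.x),1)
pl=lambda p,b:np.array([p[0],p[1],p[2]])+(R.from_euler("z",p[3])*R.from_euler("y",-15,degrees=True)).apply(b)
st=lambda p,b:np.array([p[0],p[1],p[2]])+R.from_euler("z",p[3]).apply(b)
E
python3 - <<'E'
from fit import *
for n,uv in (("plate",(205,243)),("scr",(352,283)),("holder",(455,250))): print(n,onz("top",uv,.04))
obs=[((.055,.075,0),T1(30,64)),((.055,-.075,0),T1(306,37)),((-.055,-.075,0),T1(325,232)),((-.055,.075,0),T1(52,266)),
((.055,-.075,0),S1(446,10)),((-.055,-.075,0),S1(718,46)),((-.055,.075,0),S1(776,252)),((.055,.075,0),S1(443,212))]
g=onz("top",(202,242),.05)
p,e=fit(pl,obs,[*g,0.]);print("plate",p.round(4),np.degrees(p[3]).round(1),e)
m=(.012,-.018,0); print("mark px",[proj(n,pl(p,np.array(m)))[0].round(1) for n in C], "mosaic ring",T1(207,127),S1(563,85))
for nm,a,b in(("A",T1(217,122),S1(559,77)),("B",T1(127,147),S1(592,146)),("C",T1(171,211),S1(689,133))):
    P,er=tri(np.array(a[1:]),np.array(b[1:])); q=(R.from_euler("z",p[3])*R.from_euler("y",-15,degrees=True)).inv().apply(P-p[:3]); print(nm,P.round(3),"plate",q.round(4),round(er,2))
# scraper
obs=[((-.031,0,.055),T2(42,446)),((.031,0,.055),T2(80,541)),((-.052,0,.025),T2(29,421)),((.052,0,.025),T2(83,569)),
((-.031,.008,.055),S2(552,516)),((.031,.008,.055),S2(645,503)),((-.052,.012,.0),S2(519,588)),((.052,.012,.0),S2(674,557))]
for yaw in(-1.2,1.9):
  p,e=fit(st,obs,[*onz("top",(352,283),.0),yaw]);print("scr",p.round(4),np.degrees(p[3]).round(1),e)
cn=[(.03,.03,.048),(.03,-.03,.048),(-.03,-.03,.048),(-.03,.03,.048)]
obs=list(zip(cn,[T2(288,314),T2(368,331),T2(355,431),T2(278,411)]))+[(cn[1],S2(442,402)),(cn[0],S2(424,436)),(cn[3],S2(507,440)),((-.03,.03,0),S2(503,472)),((.03,.03,0),S2(424,465))]
p,e=fit(st,obs,[*onz("top",(455,250),.0),0]);print("hold",p.round(4),np.degrees(p[3]).round(1),e)
P,er=tri(np.array(T2(347,350)[1:]),np.array(S2(471,324)[1:]));print("cap",P.round(4),er)
print("bench z via dish",tri(np.array([310,241]),np.array([320,269])))
E
```

```text
plate [0.54005413 0.31321417 0.04      ]
scr [ 0.44780119 -0.00212437  0.04      ]
holder [ 0.5144112  -0.22385121  0.04      ]
plate [0.5403 0.3132 0.0438 0.0808] 4.6 [-0.7 -0.3 -0.2 -0.5  0.9  1.3  0.3 -0.3  0.2 -0.5 -0.5  0.7  0.3  0.3
  0.  -0.3]
mark px [array([212.2, 236.3]), array([312.3, 315.5])] mosaic ring ('top', 211.75, 236.75) ('side', 312.7875, 313.3333333333333)
A [0.554 0.291 0.051] plate [ 0.0136 -0.0233  0.0041] 0.02
B [0.542 0.34  0.049] plate [0.0048 0.0263 0.0046] 0.11
C [0.508 0.318 0.04 ] plate [-0.0321  0.0071  0.0045] 0.18
scr [ 0.4454 -0.0044 -0.0099 -2.7055] -155.0 [-0.1  2.  -2.3 -0.2  0.5  2.4  0.2  1.   0.   0.1 -0.7 -0.2 -1.1 -1.5
 -3.2  0.7]
scr [ 0.4454 -0.0044 -0.0099  3.5777] 205.0 [-0.1  2.  -2.3 -0.2  0.5  2.4  0.2  1.   0.   0.1 -0.7 -0.2 -1.1 -1.5
 -3.2  0.7]
hold [ 0.5215 -0.232  -0.0061 -0.2005] -11.5 [ 1.8  1.2 -2.4  1.1 -1.2 -1.6  1.6 -0.6 -0.3  0.  -0.2 -4.8 -0.2 -4.6
  0.6  2.  -0.   2.7]
cap [ 0.5224 -0.2329  0.1275] 0.3727689135439505
bench z via dish (array([0.54595323, 0.08757715, 0.00146526]), np.float64(0.08513233956995236))
```

```bash
cat > show.py <<'E'
from fit import *
def box(f,p,x0,x1,y0,y1,z0,z1):
    V=[pl(p,np.array(v)) if f=="pl" else st(p,np.array(v)) for v in [(x,y,z) for x in(x0,x1) for y in(y0,y1) for z in(z0,z1)]]
    return [(V[a],V[b]) for a in range(8) for b in range(a) if bin(a^b).count("1")==1]
def draw(img,n,x,y,w,h,W,H,segs):
    c=cv2.resize(cv2.convertScaleAbs(img[y:y+h,x:x+w],alpha=1.3,beta=10),(W,H),interpolation=cv2.INTER_CUBIC)
    k=np.array([W/w,H/h])
    for i,(a,b) in enumerate(segs):
        q=[tuple(((proj(n,P)[0]-[x,y]+.5)*k).astype(int)) for P in(a,b)]
        cv2.line(c,tuple(map(int,q[0])),tuple(map(int,q[1])),(0,0,255),1)
    return c
E
python3 - <<'E'
from show import *
fz=lambda f,z:(lambda p,b:f([p[0],p[1],z,p[2]],b))
po=[((.055,.075,0),T1(30,64)),((.055,-.075,0),T1(304,37)),((-.055,-.075,0),T1(322,232)),((-.055,.075,0),T1(52,266)),
((.055,-.075,0),S1(446,10)),((-.055,-.075,0),S1(718,46)),((-.055,.075,0),S1(776,252)),((.055,.075,0),S1(443,212))]
so=[((-.031,0,.055),T2(42,446)),((.031,0,.055),T2(80,541)),((-.052,0,.025),T2(29,421)),((.052,0,.025),T2(83,569)),
((-.031,-.008,.055),S2(552,516)),((.031,-.008,.055),S2(645,503)),((-.052,-.012,.0),S2(519,588)),((.052,-.012,.0),S2(674,557))]
ho=[((.03,.03,0),T2(288,314)),((.03,-.03,.048),T2(368,331)),((-.03,.03,0),T2(278,411)),((.03,-.03,.048),S2(442,402)),((-.03,.03,0),S2(503,472)),((.03,.03,0),S2(424,465)),((0,0,.136),T2(347,345)),((0,0,.136),S2(471,321))]
res={}
for nm,f,o,z,x0 in(("plate",pl,po,.05,(.54,.31,.08)),("scr",st,so,0,(.445,-.004,-2.7)),("hold",st,ho,0,(.52,-.23,-.2))):
    p,e=fit(fz(f,z),o,list(x0)); res[nm]=[p[0],p[1],z,p[2]]
    p4,e4=fit(f,o,res[nm]); print(nm,p.round(4),np.degrees(p[2]).round(1),e,"| free",p4.round(4))
    # per camera
    for n in C:
        pp,_=fit(fz(f,z),[q for q in o if q[1][0]==n],list(p)); print("   ",n,pp.round(4))
np.save("res.npy",res,allow_pickle=True)
P,S,H=res["plate"],res["scr"],res["hold"]
sp=box("pl",P,-.055,.055,-.075,.075,-.008,0)+[(pl(P,np.array([.002,-.018,0])),pl(P,np.array([.022,-.018,0]))),(pl(P,np.array([.012,-.028,0])),pl(P,np.array([.012,-.008,0])))]
ss=box("st",S,-.052,.052,-.012,.012,0,.025)+box("st",S,-.031,.031,-.008,.008,.025,.055)+box("st",H,-.03,.03,-.03,.03,0,.048)+box("st",H,-.012,.012,-.012,.012,.048,.128)
t=cv2.imread("pics/top0.png");s=cv2.imread("pics/side0.png")
cv2.imwrite("pics/m2.png",np.vstack([np.hstack([draw(t,"top",160,205,100,75,400,300,sp),draw(s,"side",270,285,105,100,400,300,sp)]),np.hstack([draw(t,"top",330,225,160,90,400,300,ss),draw(s,"side",310,145,120,115,400,300,ss)])]))
E
```

```text
plate [0.5399 0.3171 0.0813] 4.7 [-3.4 -0.6 -2.1 -0.9 -0.7  1.2 -2.4 -0.4 -0.  -2.6 -0.1 -1.3  1.1 -1.4
 -0.2 -2.2] | free [0.5402 0.3136 0.0442 0.0813]
    top [0.5391 0.3124 0.0815]
    side [0.54   0.3206 0.0825]
scr [ 0.4509 -0.0042 -2.7025] -154.8 [-0.2 -1.1 -2.2 -3.1  0.3 -0.7  0.4 -1.8  1.3 -1.3  1.  -1.8  1.8 -0.7
  0.6  1.1] | free [ 4.5090e-01 -5.0000e-03 -2.7000e-03 -2.7076e+00]
    top [ 0.4476 -0.0044 -2.7092]
    side [ 4.5340e-01 -1.0000e-04 -2.7162e+00]
hold [ 0.5234 -0.234  -0.2401] -13.8 [-0.5  3.3 -0.3  0.4 -1.7  0.3 -0.5 -2.7 -0.7 -0.6 -1.1 -0.2  1.6  0.
 -0.  -2.5] | free [ 0.5237 -0.2359 -0.0041 -0.2308]
    top [ 0.5246 -0.2346 -0.246 ]
    side [ 0.5221 -0.2262 -0.2265]
```

View pics/m2.png

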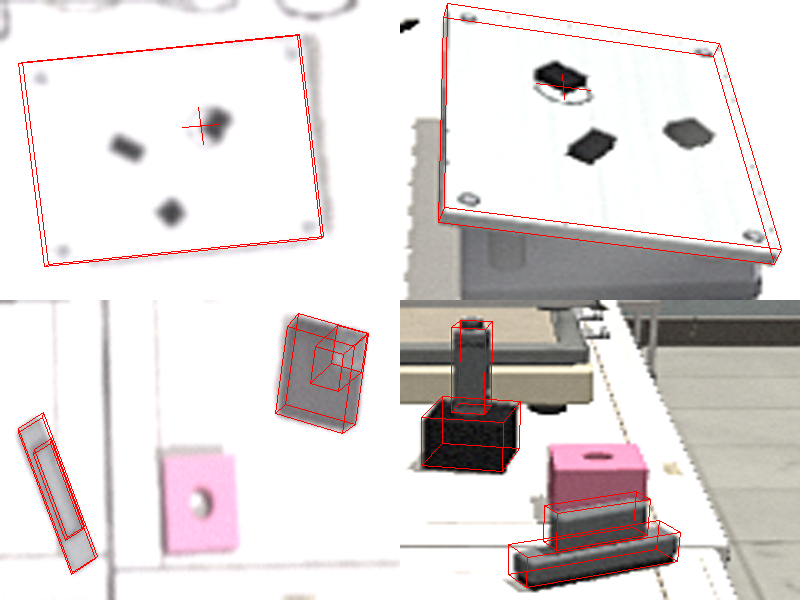

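Side view reprojections sit about 2.5 px off, so there's a small camera bias. I'll check it with the gripper. First the reach to the scraper, plus the size of the purple box.

Run:
```python
from h import *
print("purple corner",tri(np.array([249,197]),np.array([271,209])), tri(np.array([51,196]),np.array([205,435])))
for u in((205,322),(350,322),(450,322)): print("edge",onz("top",u,0).round(3))
Rt=R.from_euler("xyz",[180,0,205.2],degrees=True)
print(plan([.450,-.003,.15],Rt), plan([.450,-.003,.029],Rt))
```

```text
purple corner (array([0.61310633, 0.19947128, 0.16577006]), np.float64(1.889169517941184)) (array([0.61806834, 0.5936317 , 0.15900414]), np.float64(1.6220924730628496))
edge [0.372 0.32  0.   ]
edge [0.366 0.003 0.   ]
edge [ 0.363 -0.214  0.   ]
(array([-42.03, -46.37,   7.26]), array([-0.001, -0.   , -0.812])) (array([-42.03, -46.36,  19.36]), array([-0.001, -0.   , -0.812]))
```

The rows are not in the units I measure in: shifts go in shares of 1 m and turns go in shares of pi rad. I convert before sending: -46.4 cm is -0.464, -43 cm is -0.43, -0.812 rad is -0.2585.

step_arm(
  xyz=[
    [-0.05,-0.055,0.009],
    [-0.1,-0.11,0.018],
    [-0.15,-0.165,0.027],
    [-0.2,-0.22,0.035],
    [-0.25,-0.275,0.044],
    [-0.3,-0.33,0.053],
    [-0.35,-0.385,0.062],
    [-0.39,-0.43,0.068],
    [-0.42,-0.464,0.072],
    [-0.42,-0.464,0.072],
    [-0.42,-0.464,0.072],
  ],
  delta_rot=[
    [0,0,-0.0318],
    [0,0,-0.0637],
    [0,0,-0.0955],
    [0,0,-0.1273],
    [0,0,-0.1592],
    [0,0,-0.191],
    [0,0,-0.2228],
    [0,0,-0.2546],
    [0,0,-0.2585],
    [0,0,-0.2585],
    [0,0,-0.2585],
  ],
  claw=[1,1,1,1,1,1,1,1,1,1,1],
)

```text
time: 1.48
tcp_pos: [0.4502, -0.007, 0.1502]
orientation: [-179.9, -0.1, -155.2]
contact_force: [-0.1, -0.7, -0.8]
gripper_width: 0.998
grip_force: 0.0
```

Run:
```python
from show import *
o,p,q=now();print(o["time"],p,o["orientation"],o["joint_positions"].round(1),o["contact_force"])
t=imaging.camera("top")[:,:,::-1];s=imaging.camera("side")[:,:,::-1]
cv2.imwrite("pics/t1.png",t);cv2.imwrite("pics/s1.png",s)
a=cv2.resize(t[210:330,280:420],(400,343),interpolation=cv2.INTER_CUBIC);b=cv2.resize(s[110:260,290:430],(400,429),interpolation=cv2.INTER_CUBIC)
ua=((proj("top",p)[0]-[280,210]+.5)*400/140).astype(int);ub=((proj("side",p)[0]-[290,110]+.5)*400/140).astype(int)
cv2.circle(a,tuple(map(int,ua)),3,(0,0,255),1);cv2.circle(b,tuple(map(int,ub)),3,(0,0,255),1)
for y in(.044,-.044):
    P=p+q.apply([0,y,0])
    cv2.circle(b,tuple(map(int,((proj("side",P)[0]-[290,110]+.5)*400/140))),3,(0,255,0),1)
    cv2.circle(a,tuple(map(int,((proj("top",P)[0]-[280,210]+.5)*400/140))),3,(0,255,0),1)
c=np.zeros((429,800,3),np.uint8);c[:343,:400]=a;c[:,400:]=b;cv2.imwrite("pics/m3.png",c)
```

```text
1.475 [ 0.45020487 -0.00696336  0.15020933] [-1.79931185e+02 -5.97577021e-02 -1.55185018e+02] [-18.3  11.4  14.8 120.3  -3.7  48.7 113.5] [-0.05801073 -0.68068654 -0.83357122]
```

View pics/m3.png

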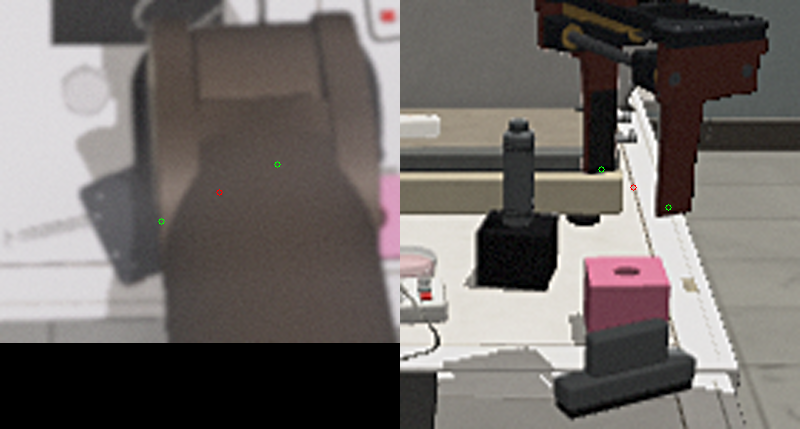

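The side view shows the finger tips about 5 crop px (2 px) below the prediction, which matches the bias seen in the fits. I'll correct the side view's rows by +2.1 px and refit.

```bash
cat >> h.py <<'E'
C["side"][0][1,2]+=2.1
E
python3 - <<'E'
from show import *
po=[((.055,.075,0),T1(30,64)),((.055,-.075,0),T1(304,37)),((-.055,-.075,0),T1(322,232)),((-.055,.075,0),T1(52,266)),
((.055,-.075,0),S1(446,10)),((-.055,-.075,0),S1(718,46)),((-.055,.075,0),S1(776,252)),((.055,.075,0),S1(443,212))]
so=[((-.031,0,.055),T2(42,446)),((.031,0,.055),T2(80,541)),((-.052,0,.025),T2(29,421)),((.052,0,.025),T2(83,569)),
((-.031,-.008,.055),S2(552,516)),((.031,-.008,.055),S2(645,503)),((-.052,-.012,.0),S2(519,588)),((.052,-.012,.0),S2(674,557))]
ho=[((.03,.03,0),T2(288,314)),((.03,-.03,.048),T2(368,331)),((-.03,.03,0),T2(278,411)),((.03,-.03,.048),S2(442,402)),((-.03,.03,0),S2(503,472)),((.03,.03,0),S2(424,465)),((0,0,.136),T2(347,345)),((0,0,.136),S2(471,321))]
for nm,f,o,x0 in(("plate",pl,po,(.54,.31,.05,.08)),("scr",st,so,(.445,-.004,0,-2.7)),("hold",st,ho,(.52,-.23,0,-.2))):
    p,e=fit(f,o,list(x0)); print(nm,p.round(4),np.degrees(p[3]).round(1),np.abs(e).max())
    for n in C:
        pp,_=fit(lambda a,b:f([a[0],a[1],x0[2],a[2]],b),[q for q in o if q[1][0]==n],[p[0],p[1],p[3]]); print("   ",n,pp.round(4))
    if nm=="plate":
      for a,b in(((.012,-.018,0),0),): P=pl([*p[:2],.05,p[3]],np.array(a)); print("mark",P,"top",proj("top",P),"side",proj("side",P),T1(207,127),S1(563,85))
      g=tri(np.array(T1(207,127)[1:]),np.array(S1(563,85)[1:])); print("ring tri",g)
Rt=R.from_euler("xyz",[180,0,205.0],degrees=True)
print(plan([.449,-.004,.028],Rt))
E
```

```text
plate [0.5401 0.313  0.047  0.0815] 4.7 1.5
    top [0.5391 0.3124 0.0815]
    side [0.5402 0.3165 0.082 ]
mark [0.5531609  0.29597714 0.05310583] top [[211.72570587 235.85886586]] side [[312.36534112 313.80778073]] ('top', 211.75, 236.75) ('side', 312.7875, 313.3333333333333)
ring tri (array([0.55216177, 0.29573903, 0.05364562]), np.float64(0.47508635125532805))
scr [ 4.5080e-01 -4.9000e-03  1.8000e-03 -2.7065e+00] -155.1 3.1
    top [ 0.4476 -0.0044 -2.7092]
    side [ 0.4526 -0.0092 -2.7255]
hold [ 0.5233 -0.2346  0.0015 -0.2336] -13.4 3.3
    top [ 0.5246 -0.2346 -0.246 ]
    side [ 0.5221 -0.2401 -0.2226]
(array([ 0.08, -0.06, 12.23]), array([ 0.   , -0.001,  0.002]))
```

Scaled: 12.1 cm is 0.121, 12 cm is 0.12.

step_arm(
  xyz=[
    [0.001,0,0.05],
    [0.001,0,0.09],
    [0.001,0,0.12],
    [0.001,0,0.121],
    [0.001,0,0.121],
    [0.001,0,0.121],
    [0.001,0,0.121],
    [0.001,0,0.121],
    [0.001,0,0.121],
    [0.001,0,0.121],
  ],
  delta_rot=[
    [0,0,0],
    [0,0,0],
    [0,0,0],
    [0,0,0],
    [0,0,0],
    [0,0,0],
    [0,0,0],
    [0,0,0],
    [0,0,0],
    [0,0,0],
  ],
  claw=[1,1,1,1,0,0,0,0,0,0],
  squeeze=35,
)

```text
time: 2.82
tcp_pos: [0.4489, -0.003, 0.0297]
orientation: [180.0, 0.0, -154.8]
contact_force: [0.2, -0.9, -0.8]
gripper_width: 0.359
grip_force: 0.0
```

step_arm(
  xyz=[
    [0,0,0],
    [0,0,0],
    [0,0,0],
    [0,0,0],
  ],
  delta_rot=[
    [0,0,0],
    [0,0,0],
    [0,0,0],
    [0,0,0],
  ],
  claw=[0,0,0,0],
)

```text
time: 3.32
tcp_pos: [0.4488, -0.003, 0.0296]
orientation: [180.0, -0.0, -154.8]
contact_force: [0.0, 0.5, 1.2]
gripper_width: 0.181
grip_force: 35.0
```

```bash
cat >> h.py <<'E'
PP=np.array([.5400,.3132,.050]); RP=R.from_euler("z",4.67,degrees=True)*R.from_euler("y",-15,degrees=True)
def onplate(x,y,h): return PP+RP.apply([x,y,h])
RS=RP*R.from_euler("xyz",[180,0,180],degrees=True)
E
python3 - <<'E'
from h import *
print(plan([.4489,-.003,.17],R.from_euler("xyz",[180,0,-154.8],degrees=True)))
print(plan(onplate(-.003,-.056,.0297+.06),RS),onplate(-.003,-.056,.0297+.06))
print(plan(onplate(-.003,-.056,.0297+.015),RS))
E
```

```text
(array([ -0.  ,  -0.  , -14.04]), array([ 0., -0.,  0.]))
(array([-17.31,  20.39, -10.63]), array([ 0.047, -0.259,  0.357])) [0.51853218 0.25525981 0.13586709]
(array([-18.4 ,  19.98,  -6.28]), array([ 0.047, -0.259,  0.357]))
```

Scaled: 20.4 cm is 0.204, -17.3 cm is -0.173, 0.357 rad is 0.1136.

step_arm(
  xyz=[
    [0,0,-0.05],
    [0,0,-0.1],
    [0,0,-0.14],
    [-0.043,0.05,-0.135],
    [-0.086,0.1,-0.125],
    [-0.13,0.15,-0.115],
    [-0.173,0.204,-0.106],
    [-0.173,0.204,-0.106],
    [-0.173,0.204,-0.106],
    [-0.173,0.204,-0.106],
  ],
  delta_rot=[
    [0,0,0],
    [0,0,0],
    [0,0,0],
    [0.0032,-0.0191,0.0286],
    [0.0064,-0.0414,0.0573],
    [0.0111,-0.0637,0.0859],
    [0.015,-0.0824,0.1136],
    [0.015,-0.0824,0.1136],
    [0.015,-0.0824,0.1136],
    [0.015,-0.0824,0.1136],
  ],
  claw=[0,0,0,0,0,0,0,0,0,0],
)

```text
time: 4.58
tcp_pos: [0.5186, 0.2529, 0.1355]
orientation: [-179.9, 15.0, -175.4]
contact_force: [-0.0, -0.2, -0.1]
gripper_width: 0.18
grip_force: 35.0
```

Run:
```python
from show import *
o,p,q=now();print(o["time"],p,o["orientation"],o["joint_positions"].round(1),o["contact_force"],o["gripper_width"])
print(plan(onplate(-.003,-.056,.0297+.06),RS)); print("in plate",RP.inv().apply(p-PP))
t=imaging.camera("top")[:,:,::-1];s=imaging.camera("side")[:,:,::-1]
sc=[]
for (a,b) in box("st",[0,0,0,0],-.052,.052,-.012,.012,0,.025): sc.append(tuple(p+q.apply([v[0],v[1],.0297-v[2]]) for v in(a,b)))
f=[PP,0]; sp=box("pl",[*PP,np.radians(4.67)],-.055,.055,-.075,.075,-.008,0)
cv2.imwrite("pics/m4.png",np.hstack([draw(t,"top",150,180,120,110,400,367,sp+sc),draw(s,"side",260,240,120,110,400,367,sp+sc)]))
```

```text
4.575 [0.51864287 0.25294808 0.13554622] [-179.9310637    14.95067459 -175.4474332 ] [-46.9  17.6  13.6 116.5   6.1  33.5  55.5] [-0.0008609  -0.2088637  -0.12459739] 0.18004907569472942
(array([-0.02,  0.23, -0.03]), array([-0.002, -0.001, -0.002]))
in plate [-0.00315828 -0.05831306  0.08941022]
```

View pics/m4.png

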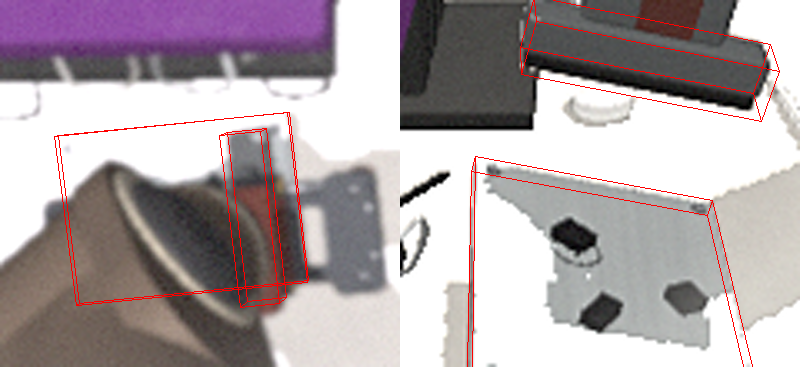

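Scaled: 5.5 cm is 0.055, 4.5 cm is 0.045.

step_arm(
  xyz=[
    [0,0,0.025],
    [0,0,0.045],
    [0,0,0.052],
    [0,0,0.055],
    [0,0,0.055],
    [0,0,0.055],
  ],
  delta_rot=[
    [0,0,0],
    [0,0,0],
    [0,0,0],
    [0,0,0],
    [0,0,0],
    [0,0,0],
  ],
  claw=[0,0,0,0,0,0],
)

```text
time: 5.42
tcp_pos: [0.5329, 0.2566, 0.0832]
orientation: [180.0, 15.0, -175.4]
contact_force: [-0.3, -0.9, -1.8]
gripper_width: 0.18
grip_force: 35.0
```

Run:
```python
from show import *
o,p,q=now();print("in plate",RP.inv().apply(p-PP)-[0,0,.0297],o["contact_force"],(RP.inv()*q).as_euler("xyz",degrees=True))
```

```text
in plate [-0.00269649 -0.05582813  0.00538823] [-0.33015637 -0.85721453 -1.75007901] [1.79971023e+02 4.67521435e-02 1.79972883e+02]
```

Scaled: 0.45 cm is 0.0045, 0.4 cm is 0.004.

step_arm(
  xyz=[
    [0,0,0.002],
    [0,0,0.004],
    [0,0,0.0045],
    [0,0,0.0045],
  ],
  delta_rot=[
    [0,0,0],
    [0,0,0],
    [0,0,0],
    [0,0,0],
  ],
  claw=[0,0,0,0],
)

```text
time: 5.92
tcp_pos: [0.5338, 0.2565, 0.0781]
orientation: [-180.0, 15.0, -175.3]
contact_force: [-0.2, -0.4, -1.4]
gripper_width: 0.178
grip_force: 35.0
```

Run:
```python
from show import *
o,p,q=now();print("in plate",RP.inv().apply(p-PP)-[0,0,.0297],RP.inv().apply(o["contact_force"]))
```

```text
in plate [-0.00317182 -0.05599323  0.00021994] [-0.59434789 -0.34514243 -1.24814764]
```

Scaled: 0.15 cm is 0.0015, 0.1 cm is 0.001.

step_arm(
  xyz=[
    [0,0,0.0005],
    [0,0,0.001],
    [0,0,0.0015],
    [0,0,0.0015],
  ],
  delta_rot=[
    [0,0,0],
    [0,0,0],
    [0,0,0],
    [0,0,0],
  ],
  claw=[0,0,0,0],
)

```text
time: 6.42
tcp_pos: [0.534, 0.2566, 0.0774]
orientation: [180.0, 15.0, -175.4]
contact_force: [-4.2, -2.5, 8.5]
gripper_width: 0.175
grip_force: 35.0
```

Run:
```python
from show import *
o,p,q=now();print("in plate",RP.inv().apply(p-PP)-[0,0,.0297],RP.inv().apply(o["contact_force"]))
```

```text
in plate [-0.00309545 -0.05594154 -0.00048125] [-2.00355366 -2.13964801  9.29936167]
```

Scaled: 7.6 cm is 0.076, 6.8 cm is 0.068.

step_arm(
  xyz=[
    [0,0.004,0.0009],
    [0,0.012,0.0009],
    [0,0.02,0.0009],
    [0,0.028,0.0009],
    [0,0.036,0.0009],
    [0,0.044,0.0009],
    [0,0.052,0.0009],
    [0,0.06,0.0009],
    [0,0.068,0.0009],
    [0,0.076,0.0009],
  ],
  delta_rot=[
    [0,0,0],
    [0,0,0],
    [0,0,0],
    [0,0,0],
    [0,0,0],
    [0,0,0],
    [0,0,0],
    [0,0,0],
    [0,0,0],
    [0,0,0],
  ],
  claw=[0,0,0,0,0,0,0,0,0,0],
)

```text
time: 7.68
tcp_pos: [0.5304, 0.3262, 0.0778]
orientation: [-179.7, 15.0, -175.7]
contact_force: [-4.9, -17.8, 24.0]
gripper_width: 0.178
grip_force: 35.1
```

Run:
```python
from show import *
o,p,q=now();print("in plate",RP.inv().apply(p-PP)-[0,0,.0297],RP.inv().apply(o["contact_force"]))
t=imaging.camera("top")[:,:,::-1];s=imaging.camera("side")[:,:,::-1]
cv2.imwrite("pics/m5.png",np.hstack([draw(t,"top",150,180,120,110,400,367,[]),draw(s,"side",260,270,120,110,400,367,[])]))
```

```text
in plate [-0.00101886  0.01375579 -0.00066379] [  0.09533832 -17.36573641  24.85582942]
```

View pics/m5.png

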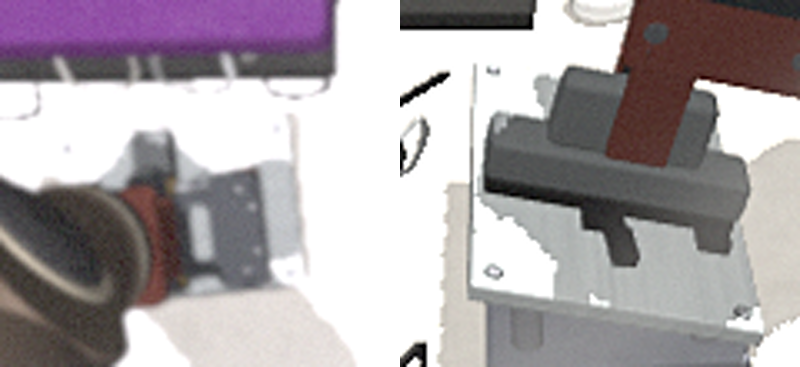

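The view shows all three chips, around (590-720, 235), ahead of the blade. The push is firmer than needed (25 N), so I'll ease off and carry on.

Scaled: 8.4 cm is 0.084, -0.09 cm is -0.0009.

step_arm(
  xyz=[
    [0,0.003,-0.0008],
    [0,0.01,-0.0009],
    [0,0.018,-0.0009],
    [0,0.026,-0.0009],
    [0,0.034,-0.0009],
    [0,0.042,-0.0009],
    [0,0.05,-0.0009],
    [0,0.058,-0.0009],
    [0,0.066,-0.0009],
    [0,0.074,-0.0009],
    [0,0.08,-0.0009],
    [0,0.084,-0.0009],
    [0,0.084,-0.0009],
  ],
  delta_rot=[
    [0,0,0],
    [0,0,0],
    [0,0,0],
    [0,0,0],
    [0,0,0],
    [0,0,0],
    [0,0,0],
    [0,0,0],
    [0,0,0],
    [0,0,0],
    [0,0,0],
    [0,0,0],
    [0,0,0],
  ],
  claw=[0,0,0,0,0,0,0,0,0,0,0,0,0],
)

```text
time: 9.4
tcp_pos: [0.5209, 0.4166, 0.0764]
orientation: [180.0, 15.0, -175.3]
contact_force: [-0.2, -0.2, -2.5]
gripper_width: 0.179
grip_force: 35.0
```

Run:
```python
from show import *
o,p,q=now();print("in plate",RP.inv().apply(p-PP)-[0,0,.0297],RP.inv().apply(o["contact_force"]),o["gripper_width"])
t=imaging.camera("top")[:,:,::-1];s=imaging.camera("side")[:,:,::-1]
cv2.imwrite("pics/m6.png",np.hstack([draw(t,"top",130,180,140,130,400,371,[]),draw(s,"side",260,270,150,139,400,371,[])]))
```

```text
in plate [-0.00341215  0.10463342 -0.00142319] [-0.88231061 -0.15911167 -2.33836693] 0.1794621661582722
```

View pics/m6.png

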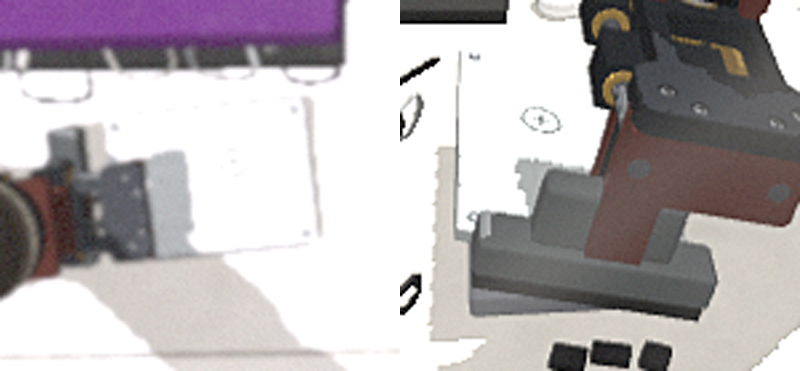

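All three chips lie on the bench at side crop (567,357), (610,353) and (655,355), and the ring is clear at (541,120). Now returning the scraper to its old spot.

Run:
```python
from h import *
print("ring",tri(np.array([211.2,236.8]),np.array([312.9,315.])))
Rt=R.from_euler("xyz",[180,0,-154.8],degrees=True)
print(plan([.449,-.003,.15],Rt),plan([.449,-.003,.0305],Rt))
o,p,q=now();print(plan(p+[0,0,.08],q))
```

```text
ring (array([0.55209179, 0.29729377, 0.05198649]), np.float64(0.3505690062728206))
(array([  8.33, -41.17,  -9.83]), array([-0.047,  0.259, -0.356])) (array([ 11.42, -41.16,   1.72]), array([-0.047,  0.259, -0.356]))
(array([-2.07, -0.  , -7.73]), array([0., 0., 0.]))
```

Scaled: -41.2 cm is -0.412, -39.5 cm is -0.395, -0.356 rad is -0.1133.

step_arm(
  xyz=[
    [-0.01,0,-0.04],
    [-0.02,0,-0.077],
    [-0.005,-0.05,-0.08],
    [0.008,-0.1,-0.083],
    [0.02,-0.15,-0.085],
    [0.033,-0.2,-0.088],
    [0.045,-0.25,-0.09],
    [0.058,-0.3,-0.093],
    [0.07,-0.35,-0.095],
    [0.08,-0.395,-0.097],
    [0.083,-0.412,-0.098],
    [0.083,-0.412,-0.098],
    [0.083,-0.412,-0.098],
    [0.083,-0.412,-0.098],
  ],
  delta_rot=[
    [0,0,0],
    [0,0,0],
    [0,0,0],
    [0,0,0],
    [0,0,0],
    [0,0,0],
    [-0.0032,0.0191,-0.0255],
    [-0.0064,0.0382,-0.0509],
    [-0.0095,0.0573,-0.0764],
    [-0.0127,0.07,-0.0955],
    [-0.015,0.0824,-0.1133],
    [-0.015,0.0824,-0.1133],
    [-0.015,0.0824,-0.1133],
    [-0.015,0.0824,-0.1133],
  ],
  claw=[0,0,0,0,0,0,0,0,0,0,0,0,0,0],
)

```text
time: 11.25
tcp_pos: [0.4493, -0.0021, 0.1499]
orientation: [180.0, 0.0, -154.8]
contact_force: [0.2, 0.5, -0.3]
gripper_width: 0.178
grip_force: 35.0
```

Run:
```python
from h import *
Rt=R.from_euler("xyz",[180,0,-154.8],degrees=True)
print(now()[0]["contact_force"],plan([.449,-.003,.0305],Rt))
```

```text
[ 0.19256536  0.46989019 -0.26441689] (array([ 0.07, -0.07, 11.94]), array([0.   , 0.001, 0.   ]))
```

Scaled: 11.9 cm is 0.119, 11.7 cm is 0.117.

step_arm(
  xyz=[
    [0,0,0.05],
    [0,0,0.09],
    [0,0,0.11],
    [0,0,0.117],
    [0,0,0.119],
    [0,0,0.119],
    [0,0,0.119],
  ],
  delta_rot=[
    [0,0,0],
    [0,0,0],
    [0,0,0],
    [0,0,0],
    [0,0,0],
    [0,0,0],
    [0,0,0],
  ],
  claw=[0,0,0,0,0,0,0],
)

```text
time: 12.12
tcp_pos: [0.45, -0.003, 0.0316]
orientation: [-180.0, 0.1, -154.8]
contact_force: [-0.2, -0.1, -1.3]
gripper_width: 0.178
grip_force: 35.0
```

Scaled: 0.17 cm is 0.0017, 0.1 cm is 0.001.

step_arm(
  xyz=[
    [0,0,0.001],
    [0,0,0.0017],
    [0,0,0.0017],
  ],
  delta_rot=[
    [0,0,0],
    [0,0,0],
    [0,0,0],
  ],
  claw=[0,0,0],
)

```text
time: 12.5
tcp_pos: [0.4497, -0.0031, 0.0294]
orientation: [180.0, 0.0, -154.8]
contact_force: [0.3, 0.1, 2.2]
gripper_width: 0.185
grip_force: 35.0
```

Scaled: -17 cm is -0.17, -11 cm is -0.11.

step_arm(
  xyz=[
    [0,0,0.0017],
    [0,0,0.0017],
    [0,0,0.0017],
    [0,0,0.0017],
    [0,0,0.0017],
    [0,0,0.0017],
    [0,0,-0.05],
    [0,0,-0.11],
    [0,0,-0.17],
    [0,0,-0.17],
  ],
  delta_rot=[
    [0,0,0],
    [0,0,0],
    [0,0,0],
    [0,0,0],
    [0,0,0],
    [0,0,0],
    [0,0,0],
    [0,0,0],
    [0,0,0],
    [0,0,0],
  ],
  claw=[1,1,1,1,1,1,1,1,1,1],
)

```text
time: 13.75
tcp_pos: [0.452, -0.003, 0.2034]
orientation: [-179.9, 0.5, -154.8]
contact_force: [-0.5, 0.8, -1.0]
gripper_width: 1.0
grip_force: 0.0
```

Run:
```python
from h import *
Rt=R.from_euler("xyz",[180,0,76.6],degrees=True)
print(plan([.523,-.234,.2],Rt))
```

```text
(array([  3.4 , -23.92,   0.35]), array([0.009, 0.006, 2.244]))
```

Scaled: -23.9 cm is -0.239, -23.5 cm is -0.235, 2.244 rad is 0.7143.

step_arm(
  xyz=[
    [0.003,-0.02,0],
    [0.006,-0.04,0],
    [0.008,-0.06,0],
    [0.011,-0.08,0],
    [0.014,-0.1,0.001],
    [0.017,-0.12,0.001],
    [0.02,-0.14,0.002],
    [0.023,-0.16,0.002],
    [0.026,-0.18,0.002],
    [0.028,-0.2,0.003],
    [0.031,-0.22,0.003],
    [0.033,-0.235,0.003],
    [0.034,-0.239,0.003],
    [0.034,-0.239,0.003],
    [0.034,-0.239,0.003],
    [0.034,-0.239,0.003],
  ],
  delta_rot=[
    [0,0,0.0573],
    [0,0,0.1146],
    [0,0,0.1719],
    [0,0,0.2292],
    [0,0,0.2865],
    [0,0,0.3438],
    [0,0,0.4011],
    [0,0,0.4584],
    [0,0,0.5157],
    [0,0,0.573],
    [0,0,0.6303],
    [0,0,0.6875],
    [0,0,0.7143],
    [0,0,0.7143],
    [0,0,0.7143],
    [0,0,0.7143],
  ],
  claw=[1,1,1,1,1,1,1,1,1,1,1,1,1,1,1,1],
)

```text
time: 15.75
tcp_pos: [0.5202, -0.2335, 0.196]
orientation: [-180.0, -0.0, 76.7]
contact_force: [-0.4, 0.1, -0.1]
gripper_width: 0.999
grip_force: 0.0
```

Run:
```python
from h import *
Rt=R.from_euler("xyz",[180,0,76.6],degrees=True)
print(plan([.523,-.234,.079],Rt),now()[0]["joint_positions"].round(1))
```

```text
(array([1.00e-02, 2.80e-01, 1.17e+01]), array([-0.   , -0.   ,  0.001])) [-16.3  25.   48.3 103.4 -21.1  61.1  26.4]
```

step_arm(
  xyz=[
    [0,0.003,0.04],
    [0,0.003,0.08],
    [0,0.003,0.11],
    [0,0.003,0.117],
    [0,0.003,0.117],
    [0,0.003,0.117],
    [0,0.003,0.117],
    [0,0.003,0.117],
    [0,0.003,0.117],
    [0,0.003,0.117],
    [0,0.003,0.117],
    [0,0.003,0.117],
    [0,0.003,0.117],
    [0,0.003,0.117],
  ],
  delta_rot=[
    [0,0,0],
    [0,0,0],
    [0,0,0],
    [0,0,0],
    [0,0,0],
    [0,0,0],
    [0,0,0],
    [0,0,0],
    [0,0,0],
    [0,0,0],
    [0,0,0],
    [0,0,0],
    [0,0,0],
    [0,0,0],
  ],
  claw=[1,1,1,1,1,0,0,0,0,0,0,0,0,0],
  squeeze=30,
)

```text
time: 17.5
tcp_pos: [0.5232, -0.2347, 0.0791]
orientation: [-180.0, -0.0, 76.6]
contact_force: [-0.4, -1.1, -0.8]
gripper_width: 0.274
grip_force: 30.0
```

step_arm(
  xyz=[
    [0,0,-0.01],
    [0,0,-0.03],
    [0,0,-0.05],
    [0,0,-0.07],
    [0,0,-0.1],
    [0,0,-0.13],
    [0,0,-0.13],
    [0,0,-0.13],
  ],
  delta_rot=[
    [0,0,0],
    [0,0,0],
    [0,0,0],
    [0,0,0],
    [0,0,0],
    [0,0,0],
    [0,0,0],
    [0,0,0],
  ],
  claw=[0,0,0,0,0,0,0,0],
)

```text
time: 18.5
tcp_pos: [0.523, -0.2342, 0.209]
orientation: [-180.0, -0.0, 76.6]
contact_force: [-0.5, 0.7, -2.0]
gripper_width: 0.273
grip_force: 30.0
```

```bash
cat >> h.py <<'E'
RQ=RP*R.from_euler("xyz",[180,0,72],degrees=True)
E
python3 - <<'E'
from h import *
print(now()[0]["gripper_width"],now()[0]["contact_force"])
print(plan(onplate(.012,-.018,.0711+.04),RQ),onplate(.012,-.018,.0711+.04))
print("up",plan([.5232,-.2347,.23],R.from_euler("xyz",[180,0,76.6],degrees=True)))
E
```

```text
0.2734524010332666 [-0.52609787  0.6721739  -2.04430303]
(array([ 51.4, -12.1,   4.9]), array([-0.249,  0.08 , -0.001])) [0.52435879 0.29386235 0.16042019]
up (array([-0.04,  0.03, -2.1 ]), array([-0.   , -0.001,  0.   ]))
```

Scaled: 51.4 cm is 0.514, -12.1 cm is -0.121, -0.249 rad is -0.0793.

step_arm(
  xyz=[
    [0.025,-0.03,0],
    [0.06,-0.055,0],
    [0.11,-0.08,0],
    [0.16,-0.1,0],
    [0.21,-0.11,0],
    [0.26,-0.12,0],
    [0.31,-0.13,0.005],
    [0.36,-0.135,0.015],
    [0.41,-0.135,0.025],
    [0.46,-0.13,0.035],
    [0.5,-0.123,0.045],
    [0.514,-0.121,0.049],
    [0.514,-0.121,0.049],
    [0.514,-0.121,0.049],
    [0.514,-0.121,0.049],
    [0.514,-0.121,0.049],
  ],
  delta_rot=[
    [0,0,0],
    [0,0,0],
    [0,0,0],
    [-0.0095,0.0032,0],
    [-0.0191,0.0064,0],
    [-0.0286,0.0095,0],
    [-0.0382,0.0127,0],
    [-0.0477,0.0159,0],
    [-0.0573,0.0191,0],
    [-0.07,0.0223,0],
    [-0.0793,0.0255,0],
    [-0.0793,0.0255,0],
    [-0.0793,0.0255,0],
    [-0.0793,0.0255,0],
    [-0.0793,0.0255,0],
    [-0.0793,0.0255,0],
  ],
  claw=[0,0,0,0,0,0,0,0,0,0,0,0,0,0,0,0],
)

```text
time: 20.5
tcp_pos: [0.5248, 0.2927, 0.1607]
orientation: [165.7, -4.6, 77.1]
contact_force: [0.9, -0.7, -0.4]
gripper_width: 0.272
grip_force: 30.0
```

Run:
```python
from h import *
o,p,q=now();print(RP.inv().apply(p+q.apply([0,0,.0711])-PP),q.as_euler("xyz",degrees=True),o["joint_positions"].round(1))
print(plan(onplate(.012,-.018,.0711+.012),RQ))
```

```text
[ 0.01240993 -0.01919547  0.04018461] [165.70861603  -4.5922224   77.10572317] [-70.2  20.8  39.6 113.   -9.5  37.7 -40.5]
(array([ 0.1 , -0.08,  2.82]), array([ 0.   ,  0.001, -0.002]))
```

step_arm(
  xyz=[
    [0,0,0.01],
    [0,0,0.02],
    [0,0,0.026],
    [0,0,0.028],
    [0,0,0.028],
    [0,0,0.028],
  ],
  delta_rot=[
    [0,0,0],
    [0,0,0],
    [0,0,0],
    [0,0,0],
    [0,0,0],
    [0,0,0],
  ],
  claw=[0,0,0,0,0,0],
)

```text
time: 21.25
tcp_pos: [0.5321, 0.294, 0.1334]
orientation: [165.7, -4.6, 77.2]
contact_force: [0.9, -0.6, -1.4]
gripper_width: 0.272
grip_force: 30.0
```

Run:
```python
from show import *
o,p,q=now();tip=p+q.apply([0,0,.0711]);print(RP.inv().apply(tip-PP))
t=imaging.camera("top")[:,:,::-1];s=imaging.camera("side")[:,:,::-1];cv2.imwrite("pics/t7.png",t);cv2.imwrite("pics/s7.png",s)
K=100
def ell(c,rad,M): 
    a=np.linspace(0,2*np.pi,25); P=[c+M.apply([rad*np.cos(x),rad*np.sin(x),0]) for x in a]; return list(zip(P[:-1],P[1:]))
sg=ell(tip,.005,q)+ell(onplate(.012,-.018,0),.010,RP)+[(tip,tip+q.apply([0,0,-.04]))]
a=draw(s,"side",275,255,80,90,533,600,[]); b=draw(s,"side",295,280,35,45,266,342,sg); c=draw(t,"top",190,215,40,39,266,258,sg)
cv2.imwrite("pics/m7.png",np.hstack([a,np.vstack([b,c])]))
```

```text
[ 0.01242549 -0.01852968  0.01189912]
```

View pics/m7.png

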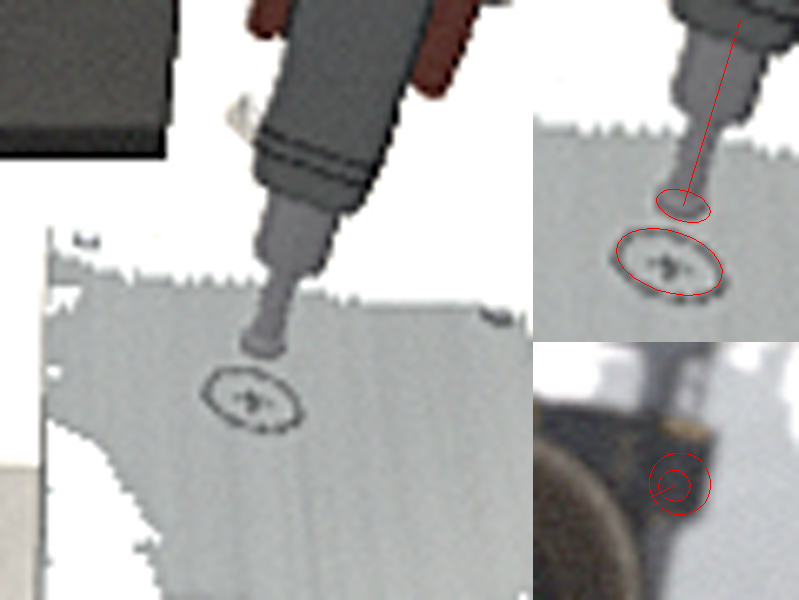

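The tip disc and ring both match the overlay: disc at about (685,204) against (683,206) predicted, ring at (669,266) against (670,262). I'll shift about 1 mm to +y and lower to contact.

Scaled: 1 cm is 0.01, 0.7 cm is 0.007.

step_arm(
  xyz=[
    [0.001,-0.0005,0.003],
    [0.001,-0.0005,0.007],
    [0.001,-0.0005,0.01],
    [0.001,-0.0005,0.01],
    [0.001,-0.0005,0.01],
    [0.001,-0.0005,0.01],
  ],
  delta_rot=[
    [0,0,0],
    [0,0,0],
    [0,0,0],
    [0,0,0],
    [0,0,0],
    [0,0,0],
  ],
  claw=[0,0,0,0,0,0],
)

```text
time: 22.1
tcp_pos: [0.5343, 0.2953, 0.1236]
orientation: [165.7, -4.6, 77.2]
contact_force: [-0.0, -0.5, -0.9]
gripper_width: 0.273
grip_force: 30.0
```

```bash
cat > f.py <<'E'
from h import *
import cv2
F=[];Z=[]
for i in range(6):
    imaging.camera("side"); o,p,q=now(); F.append(RP.inv().apply(o["contact_force"])); Z.append(RP.inv().apply(p+q.apply([0,0,.0711])-PP)*1000)
print(np.mean(F,0).round(2),np.std(F,0).round(2),np.mean(Z,0).round(2),plan(onplate(.012,-.0172,.0711),RQ),o["time"])
E
python3 f.py
```

```text
[-0.17 -0.06 -1.23] [0.32 0.31 0.5 ] [ 12.11 -17.45   1.82] (array([ 0.02, -0.01,  0.18]), array([ 0.   ,  0.001, -0.001])) 22.4
```

Scaled: 0.4 cm is 0.004, 0.2 cm is 0.002.

step_arm(
  xyz=[
    [0,0,0.002],
    [0,0,0.004],
    [0,0,0.004],
    [0,0,0.004],
  ],
  delta_rot=[
    [0,0,0],
    [0,0,0],
    [0,0,0],
    [0,0,0],
  ],
  claw=[0,0,0,0],
)

```text
time: 22.9
tcp_pos: [0.5354, 0.2954, 0.1197]
orientation: [165.7, -4.6, 77.2]
contact_force: [-0.4, 0.2, 0.5]
gripper_width: 0.268
grip_force: 30.0
```

```bash
python3 f.py
```

```text
[0.04 0.41 0.69] [0.5  0.4  0.61] [ 12.16 -17.41  -2.19] (array([ 0.01, -0.02, -0.22]), array([ 0.   ,  0.001, -0.001])) 23.2
```

Scaled: 0.3 cm is 0.003, 0.2 cm is 0.002.

step_arm(
  xyz=[
    [0,0,0.001],
    [0,0,0.002],
    [0,0,0.003],
    [0,0,0.003],
    [0,0,0.003],
    [0,0,0.003],
  ],
  delta_rot=[
    [0,0,0],
    [0,0,0],
    [0,0,0],
    [0,0,0],
    [0,0,0],
    [0,0,0],
  ],
  claw=[0,0,0,0,0,0],
)

```text
time: 23.95
tcp_pos: [0.5361, 0.2954, 0.1168]
orientation: [165.7, -4.6, 77.2]
contact_force: [0.3, 0.3, 1.7]
gripper_width: 0.272
grip_force: 30.0
```

```bash
sed -i 's/range(6)/range(16)/' f.py; python3 f.py
python3 - <<'E'
from show import *
s=imaging.camera("side")[:,:,::-1]; t=imaging.camera("top")[:,:,::-1]
o,p,q=now()
L=lambda z:p+q.apply([0,0,.0711-z])   # point at probe z
sg=[(L(.022)+q.apply([-.012,0,0]),L(.022)+q.apply([.012,0,0])),(L(.022)+q.apply([0,-.012,0]),L(.022)+q.apply([0,.012,0]))]
cv2.imwrite("pics/m8.png",np.hstack([draw(s,"side",290,275,50,60,400,480,[]),draw(s,"side",260,160,160,192,400,480,[])]))
E
```

```text
[0.37 1.04 1.27] [0.43 0.32 0.36] [ 12.13 -17.44  -5.22] (array([ 0.01, -0.02, -0.52]), array([ 0.   ,  0.001, -0.001])) 24.75
```

View pics/m8.png

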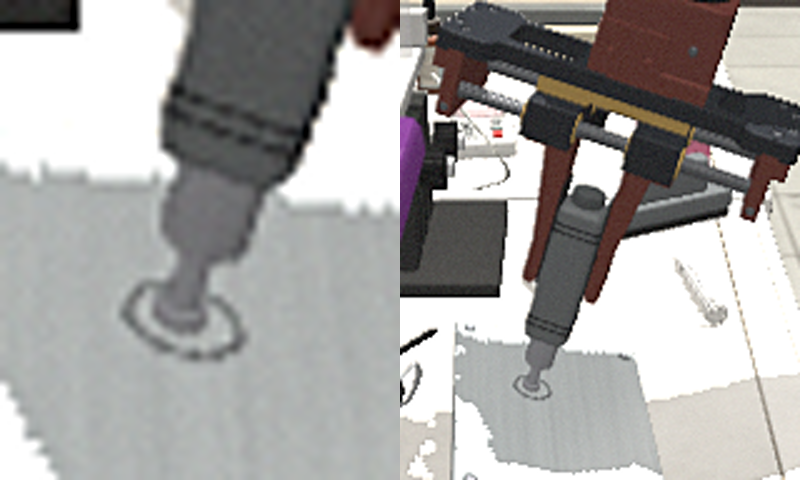

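The tip sits inside the ring: disc centre at about (184,317), ring centre (184,321), roughly 1 mm off. It's pressed in about 5 mm by position, with a contact force of about 2.5 N. The chips are off the plate and the scraper is standing on the bench.

```bash
python3 -c "
from bench import r
print(r.job_done())"
```

```text
the job is handed in; nothing more can be done
None
```

The job is handed in: the three chips are wiped onto the bench, the scraper is back standing where it was, and the gripped probe is square on the ring mark, about 1 mm off centre, with its tip pressed in about 5 mm (the force reading suggests nearer 6).

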